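# Swap the two blocks of a dry block heater

### The arm

A 7-joint arm with a two-finger parallel gripper is mounted at the origin on the work surface. World frame = base frame: x ahead of the robot, y to its left, z up, the work surface at z = 0. Lengths are in m, angles in degrees, forces in N, time in s.
With the tool pointing down it reaches from about 0.4 to 0.75 m from the base axis. Payload 19.5 kg.
Tool frame: the origin (TCP) lies midway between the tips of the shut fingers; the grasp point (between the pads) lies 19 mm behind it (robot.pinch_z is the distance from the TCP to the grasp point, in m); z points along the fingers, y is the direction in which the jaws open and shut (so a half turn about z gives the same grasp; the last joint's range is limited). The gripper opens to 85 mm and grips with 20 to 120 N. Pads are 22 mm wide; open, the fingers measure 114 mm over their backs; the gripper's body (76 mm by 85 mm) begins 54 mm behind the grasp point. The pads swing forward as they close: fully open they stand 13 mm farther back than shut.
Start: joints at [-74.582, 40.479, -1.581, 85.061, 1.261, 54.483, -4.326], TCP at [0.176, 0.547, 0.231] pointing down, gripper open.
Joint ranges: [-155.06, 155.06], [-18.47, 123.98], [-90, 86.84], [0, 140.48], [-83.41, 263.41], [0, 116], [-161.91, 161.91]. Speed limits (degrees/s): [108.29, 108.29, 147.25, 147.25, 172.46, 172.46, 172.46].

### API

Orientations are given as [roll, pitch, yaw] about the fixed x, y, z axes, in that order (R = Rz(yaw) Ry(pitch) Rx(roll)).
In Python, from station import state, cams, robot gives the robot as it stands. The module is installed in compiled form; this text tells all that it offers.
- The arm moves only by the tool send_rows, never from a script. Its arguments are lists of equal length, an entry for each row: "hand": the closure in counts, from 0 (fully open) to 255 (shut); "travel": the shift along the tool's x, y, z in m, a list of three; "twist": the turn, a rotation vector about the tool's x, y, z in degrees, a list of three. In form: {"hand": [hand, ...], "travel": [[x, y, z], ...], "twist": [[wx, wy, wz], ...]}. A call has 1 to 8 rows; each row shifts and turns the commanded pose from where the row before left it, along the tool's axes as they then stand; what a row does not reach is not made up. A row lasts 1/10 s, in which the tool goes at most 50 mm and 8.59 degrees, less where a joint would pass 70% of its speed; a pose out of reach is approached as far as the arm can. A call is refused whole if a number of a shift passes 0.05 or a number of a turn 8.59, either way. A call with a gripper value outside its range is refused whole. The fingers move at their own pace and stop on an object; the grip force is fixed at half the most. Time passes only in rows, so rows that do not move let the fingers close. It gives the time, the measured TCP pose, the force and the opening at its end, in the units of the state.
- state(): the state, without advancing time (a new reading comes with each control period).
- cams.grab_frame(name): name is "scene" or "top" or "wrist"; returns a dict with "pixels" (400x640x3 uint8, blue, green, red), "depth" (400x640 float32, m along the optical axis (not along the pixel's ray), 0 where there is no reading), "K" (3x3 intrinsics, pixels), "pose" (4x4, takes a point from camera to world coordinates). Camera axes: x right, y up, looking along -z (the intrinsics and any distortion apply to the point x, -y, -z); pixel columns grow to the right and rows downward; lengths in m; the calibration is good to about 2 mm. A picture is of the moment at which its call begins.
- robot.finish_job(): hands the job in, once; it reports no verdict.
Trained networks look in a picture, given as the dict that the camera call returned (one of the last four; its "shot" number tells which), for a name from the list of things; names that differ only in an ending like _2 or _b are one class to them, and where a whole thing is asked for, a point or a joint stands for the part that bears it (a point fixed in the world has none). Each returns a list of dicts, best first, with "conf" (0 to 1); they miss things now and then, are a little off and sometimes report something else, mostly with a low value. They report only what shows in the picture. A call takes as long as a camera call. They do not tell look-alikes from the thing itself.
- cams.spot_in(thing, picture): "box" ([left, top, right, bottom] in pixels, round what is visible of it).
- cams.regions_of(thing, picture): "region" (400x640 bool, what is visible of it) and "box" ([left, top, right, bottom] in pixels, round what is visible of it).
- cams.spot_point(thing, picture): "at" ([column, row] in pixels: a listed point, or the origin of a listed thing).
The state is a dict: "t": time; "q": joint angles; "qd": joint speeds; "tau": joint torques, N m; "tool_pos": TCP position; "orientation": TCP orientation; "ft_force": force on the tool from outside, world axes, zero at the start; "torque": the same for the moment, N m; "gripper_width": finger opening in m.
Only numpy, scipy, OpenCV 4.12 (cv2) and the standard library are available. Lean on these libraries where they do the work, as an engineer would, in place of code of your own. Each camera call takes 0.05 s, during which the arm holds its last target. There are 200 camera calls.

### The job

Swap the two aluminium blocks of the dry block heater, so that each ends in the bay the other came from, pressed fully home with its top face flush with the deck. The cork mat is free if you need somewhere to stand a block meanwhile. Set the blocks down gently, without dropping them, and leave the other things on the bench where they are.

Things in the scene. Friction and masses are not known exactly. Their poses are not given: they have to be found in the camera images.
- heater: The dry block heater, a white box with a grey top deck, fixed to the bench. Deck 160 (x) x 260 (y) mm, 80 mm above the bench; a lower control panel, 50 mm deep and up to 72 mm high, runs along its -x side. Origin: underside, midway between the two bays; x points away from the panel, y to the left along the row of bays, z up.
- bay_left (a point): Left bay (heater y = +48 mm): recess 99 (x) x 71 (y) mm, upper edge bevelled. Point: centre of its floor when pressed down, 42 mm below the deck, 38 mm above the bench; axes as the heater. The floor is a sprung copper plate, 5 mm higher when empty: a block stops up to 5 mm proud until pushed down with about 5 N (15 N is ample), then stays down.
- bay_right (a point): Right bay (at y = -48 mm in the heater frame), the same as the left one in every way.
- cork_mat: Bare cork mat, 130 x 130 mm, 6 mm thick, lying on the bench, fixed. Origin: centre of its underside. A free place to stand a block.
- block_large_bores: Aluminium block, 92 (x) x 64 (y) x 42 (z) mm, six large bores (17 mm) in its top, about 0.5 kg, in one of the bays at the start. On the middle of its top stands a flat steel lifting tab, 40 mm long (x), 10 mm thick (y), its top 80 mm above the origin: pinch it across its thickness. Origin: centre of the underside, z up. Fits also when turned by half a turn.
- block_small_bores: Aluminium block, 92 (x) x 64 (y) x 42 (z) mm, 24 small bores (8 mm) in its top, about 0.5 kg, in one of the bays at the start. On the middle of its top stands a flat steel lifting tab, 40 mm long (x), 10 mm thick (y), its top 80 mm above the origin: pinch it across its thickness. Origin: centre of the underside, z up. Fits also when turned by half a turn.
- tube_rack: Bystander: yellow tube rack with capped tubes, 70 x 190 mm, 106 mm high with its tubes. Origin: centre of its underside; x across, y along its length.
- petri_dishes: Bystander: stack of two clear Petri dishes, 94 mm across, 32 mm high. Origin: centre of its underside.
- reagent_bottle: Bystander: amber reagent bottle with screw cap, 66 mm across, 170 mm high. Origin: centre of its underside.
- beaker: Bystander: glass beaker, 72 mm across, 95 mm high. Origin: centre of its underside.
- timer: Bystander: flat white bench timer, 62 x 75 mm, 22 mm high. Origin: centre of its underside.
- sample_jar: Bystander: small white jar, 36 mm across, 50 mm high, standing close beside the heater on its right. Origin: centre of its underside.
- pipette: Bystander: white and grey pipette lying flat, about 290 mm long, 28 mm wide, 27 mm high. Origin: centre of its underside; x along its length, tip at +x.
Mind the look-alikes: they are no part of the job. What is shaped like the block_large_bores but green is not meant.

How it is judged:
By the outcome, as a careful person would: the job done as asked, in the order asked, and still so for the second after the job is handed in, with the robot touching nothing.
It also fails if it takes over 72 s, if anything falls off the work surface, if the arm or the gripper's body presses on something with over 40 N, if the wrist force passes 120 N, or if a joint passes its speed limit or range.

## Working session

There is one attempt and no reset: what is moved stays moved. The work goes in short steps, Python scripts to look and compute and a tool call to move; the robot and the scene stay as the last step left them, time stands still between calls to the robot, and variables do not carry over. Pictures are saved under pics/ and viewed, about 8 in all and at most 12, crops included, and the job is handed in when it is done.

Besides the shell and the picture viewer there is one more tool, called after "Emit:" as name(argument=value, ...), one argument or row to a line, values as JSON. send_rows: Moves the arm, as the interface text tells. Its arguments: {"type":"object","properties":{"hand":{"type":"array","items":{"type":"number"}},"travel":{"type":"array","items":{"type":"array","items":{"type":"number"}}},"twist":{"type":"array","items":{"type":"array","items":{"type":"number"}}}},"required":["hand","travel","twist"]}

```bash
mkdir -p pics; cat > h.py <<'E'
import numpy as np, cv2
from station import state, cams, robot
def w(p,u,v,d):
    K=p["K"]; c=np.array([(u-K[0,2])/K[0,0]*d, -(v-K[1,2])/K[1,1]*d, -d,1]); return (np.array(p["pose"])@c)[:3]
def cloud(p):
    d=p["depth"]; v,u=np.mgrid[:d.shape[0],:d.shape[1]]; K=p["K"]
    c=np.stack([(u-K[0,2])/K[0,0]*d, -(v-K[1,2])/K[1,1]*d, -d, np.ones_like(d)],-1)
    return (c@np.array(p["pose"]).T)[...,:3]
E
python3 - <<'E'
from h import *
print(state())
for n in("top","scene"):
    p=cams.grab_frame(n); cv2.imwrite(f"pics/{n}0.png",p["pixels"]); C=cloud(p)
    print(n,p["K"],p["pose"])
    for t in ["heater","cork_mat","block_large_bores","block_small_bores","bay_left","bay_right","sample_jar","tube_rack","reagent_bottle","beaker"]:
        for s in cams.spot_point(t,p)[:3]:
            u,v=s["at"]; print(t,round(s["conf"],2),np.round([u,v]),np.round(C[int(np.clip(v,0,399)),int(np.clip(u,0,639))],3))
E
```

```text
{'t': 0.0, 'q': array([-74.58417461,  40.51383345,  -1.58305056,  85.08525408,
         1.26083717,  54.48239471,  -4.32473479]), 'qd': array([ 0.03073312, -0.06543681,  0.07185356,  0.06042569,  0.00158839,
       -0.03143488,  0.03213435]), 'tau': array([-4.13076702e-05, -8.83203006e+01,  1.23435471e+00, -2.36170167e+01,
        1.67905324e-02,  6.52283197e-03, -5.55508245e-05]), 'tool_pos': array([0.1757365 , 0.54719905, 0.23082476]), 'orientation': array([-1.79935884e+02,  1.91027154e-03,  1.62196798e+02]), 'ft_force': array([ 0.41115407, -0.69447559,  0.21780037]), 'torque': array([-0.03428404,  0.05175637, -0.01034608]), 'gripper_width': 0.08596886934438125}
top [[497.08621645   0.         325.27299826]
 [  0.         497.08621645 201.65044047]
 [  0.           0.           1.        ]] [[ 0.00819023  0.99354173 -0.11317134  0.36764742]
 [-0.99988999  0.00673735 -0.01321446 -0.0432836 ]
 [-0.01236664  0.11326712  0.99348761  1.6849051 ]
 [ 0.          0.          0.          1.        ]]
heater 0.63 [296. 215.] [0.509 0.072 0.085]
cork_mat 0.55 [400. 220.] [ 0.498 -0.273  0.013
[... 887 characters left out ...]
.079]
heater 0.4 [398. 130.] [0.622 0.366 0.014]
cork_mat 0.87 [229. 272.] [ 0.499 -0.282  0.004]
block_large_bores 0.93 [418. 171.] [0.748 0.243 0.031]
block_large_bores 0.82 [284. 116.] [0.316 0.195 0.039]
block_large_bores 0.72 [306. 183.] [0.534 0.005 0.081]
block_small_bores 0.64 [327. 164.] [0.544 0.091 0.077]
bay_left 0.59 [329. 163.] [0.546 0.097 0.081]
bay_left 0.15 [400. 227.] [0.795 0.037 0.06 ]
bay_right 0.58 [304. 182.] [0.527 0.006 0.083]
sample_jar 0.81 [284. 222.] [ 0.527 -0.093  0.01 ]
sample_jar 0.26 [270. 342.] [ 0.691 -0.363  0.022]
sample_jar 0.16 [196. 368.] [ 0.591 -0.497  0.016]
tube_rack 0.87 [398. 226.] [0.791 0.04  0.058]
beaker 0.61 [400. 126.] [0.625 0.367 0.029]
```

View pics/top0.png

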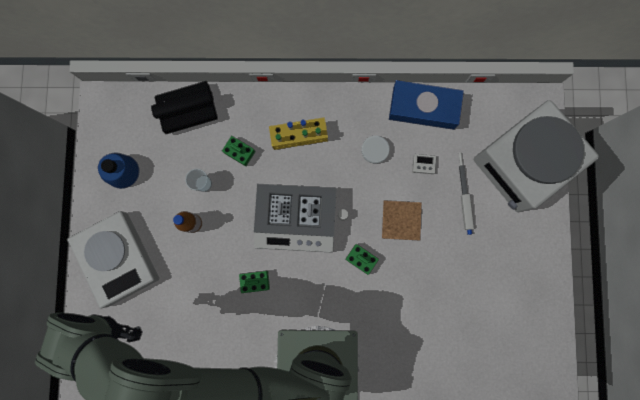

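View pics/scene0.png

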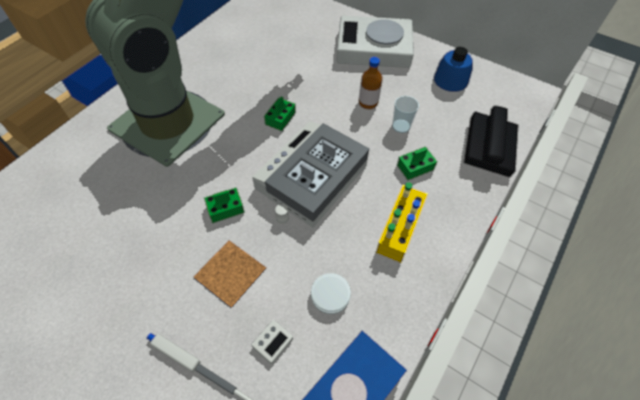

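The top view shows the heater deck at about x 257–337, y 185–233. The small-bore block is in the left bay (281,209) and the large-bore block in the right bay (310,211). The mat is at (402,220), and the jar is just right of the heater at (344,214). Candidates for the large-bore block are the grey one at (310,211) and the green ones at (238,151), (362,258) and (254,281). The green ones are decoys, so I choose the grey one. Next I'll measure the deck and take a close crop.

```bash
python3 - <<'E'
from h import *
p=cams.grab_frame("top"); C=cloud(p); im=p["pixels"]
cv2.imwrite("pics/crop.png",cv2.resize(im[170:270,240:440],None,fx=4,fy=4,interpolation=cv2.INTER_CUBIC))
def rect(m,name):
    P=C[m][:,:2].astype(np.float32); r=cv2.minAreaRect(P*1000); print(name,len(P),np.round(r[0],1),np.round(r[1],1),round(r[2],2),"z",np.round(np.median(C[m][:,2]),4))
reg=np.zeros(C.shape[:2],bool); reg[175:245,245:350]=1
m=reg&(abs(C[...,2]-.08)<.006)
n,l,s,_=cv2.connectedComponentsWithStats(m.astype(np.uint8)); k=1+np.argmax(s[1:,4]); rect(l==k,"deck")
m=reg&(C[...,2]>.095)&(C[...,2]<.14)
n,l,s,_=cv2.connectedComponentsWithStats(m.astype(np.uint8))
for k in range(1,n): 
    if s[k,4]>8: rect(l==k,"tab"); print(np.median(C[l==k],0))
hsv=cv2.cvtColor(im,cv2.COLOR_BGR2HSV); m=(hsv[...,1]>90)&(hsv[...,0]<25)&reg*0
reg2=np.zeros_like(reg); reg2[195:245,375:430]=1
m=reg2&(hsv[...,1]>90)&(hsv[...,0]<25); rect(m,"mat")
# bright block tops
m=(reg&(im.min(2)>140)&(abs(C[...,2]-.08)<.03)); m[230:]=0
m=cv2.morphologyEx(m.astype(np.uint8),cv2.MORPH_CLOSE,np.ones((5,5)))
n,l,s,_=cv2.connectedComponentsWithStats(m)
for k in range(1,n):
    if s[k,4]>80: rect(l==k,"bright")
b=reg&(abs(C[...,2]-.0)<.01); print("bench z",np.median(C[b][:,2]))
E
```

```text
deck 3257 [519.1  76.9] [260.4 171.9] 87.52 z 0.0798
tab 48 [525.5 123.7] [ 9.4 38.5] 89.35 z 0.1145
[0.52604257 0.12404432 0.11447778]
tab 44 [521.9  28.5] [ 9.4 39.9] 86.56 z 0.118
[0.5237062  0.02874767 0.1179602 ]
mat 1386 [ 478.2 -189.4] [150.6 334. ] 12.84 z 0.0058
bench z -5.7807193066805596e-05
```

View pics/crop.png

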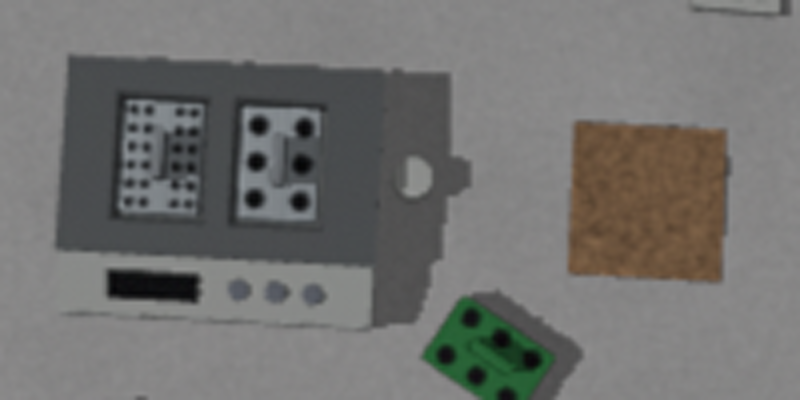

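The close crop confirms the layout. The grey large-bore block is in the right bay, crop (280,160), and the small-bore block in the left bay, crop (163,158). The mat is at crop (648,200), and the green look-alike is at crop (490,350). Now I'll move above the right tab.

Emit:
send_rows(
  hand=[0,0,0,0,0,0,0,0],
  travel=[
    [0,0,0],
    [0,0,0],
    [-0.028,-0.039,0],
    [-0.028,-0.039,0],
    [-0.028,-0.039,0],
    [-0.028,-0.039,0],
    [-0.028,-0.039,0],
    [-0.028,-0.039,0],
  ],
  twist=[
    [0,0,-7.65],
    [0,0,-7.65],
    [0,0,0],
    [0,0,0],
    [0,0,0],
    [0,0,0],
    [0,0,0],
    [0,0,0],
  ],
)

```text
t: 1.95
tool_pos: [0.3342, 0.3047, 0.2315]
orientation: [180.0, 0.0, 177.5]
ft_force: [1.6, -0.2, 0.3]
gripper_width: 0.0852
```

Emit:
send_rows(
  hand=[0,0,0,0,0,0,0,0],
  travel=[
    [-0.028,-0.039,0],
    [-0.028,-0.039,0],
    [-0.028,-0.039,0],
    [-0.028,-0.039,0],
    [-0.028,-0.039,0],
    [-0.028,-0.039,0],
    [-0.03,-0.035,0],
    [0,0,0],
  ],
  twist=[
    [0,0,0],
    [0,0,0],
    [0,0,0],
    [0,0,0],
    [0,0,0],
    [0,0,0],
    [0,0,0],
    [0,0,0],
  ],
)

```text
t: 2.75
tool_pos: [0.5217, 0.0234, 0.2309]
orientation: [-179.9, 0.1, 177.1]
ft_force: [0.9, 1.0, 0.2]
gripper_width: 0.0854
```

```bash
cat > look.py <<'E'
from h import *
import sys
p=cams.grab_frame("wrist"); C=cloud(p); im=p["pixels"]; cv2.imwrite(f"pics/{sys.argv[1]}.png",im)
s=state(); print(np.round(s["tool_pos"],4),np.round(s["orientation"],2))
def rect(m,name):
    P=C[m][:,:2].astype(np.float32); r=cv2.minAreaRect(P*1000); b=cv2.boxPoints(r)
    print(name,len(P),"c",np.round(r[0],1),"size",np.round(r[1],1),"ang",round(r[2],2),"z",np.round(np.median(C[m][:,2]),4))
z=C[...,2]; ok=(p["depth"]>0)&(C[...,0]>.38)&(C[...,0]<.66)
def comps(m,name,mn):
    n,l,st,_=cv2.connectedComponentsWithStats(m.astype(np.uint8))
    for k in range(1,n):
        if st[k,4]>mn: rect(l==k,name)
comps(ok&(z>.095)&(z<.125),"tab",150)
comps(ok&(abs(z-.08)<.012)&(cv2.morphologyEx(im.min(2),cv2.MORPH_CLOSE,np.ones((3,3)))>140),"bright",800)
m=ok&(abs(z-.08)<.004); comps(m,"deck",800)
E
python3 look.py w1
```

```text
[0.5203 0.0265 0.2309] [-179.97   -0.    177.25]
tab 504 c [522.1  29.5] size [ 9.3 39.3] ang 87.14 z 0.118
tab 821 c [526.6 124.5] size [10.4 39.5] ang 86.82 z 0.117
bright 4027 c [435.2  81.4] size [256.  19.] ang 87.73 z 0.0707
deck 26030 c [525.2  77.4] size [261.2 160.6] ang 87.46 z 0.0803
deck 4374 c [526.6 124.6] size [63.7 91.2] ang 87.33 z 0.0806
deck 4779 c [522.   29.1] size [64.1 90.6] ang 87.36 z 0.0805
```

View pics/w1.png

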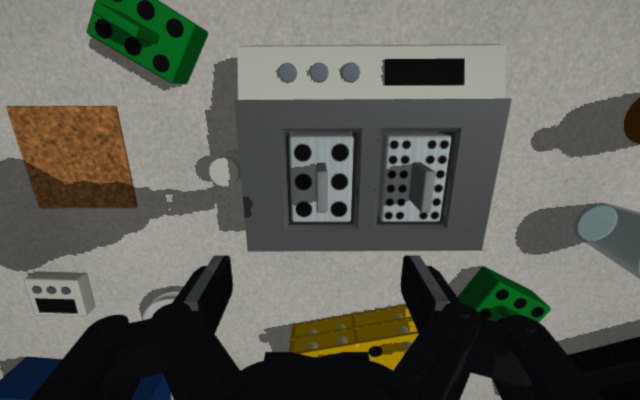

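The wrist view shows the large-bore block in the right bay at (321,178), the small-bore block in the left bay at (416,178), and nothing between the fingers. The heater centre is (525.2, 77.4) mm at yaw −2.5°, and both blocks sit within 1 mm of the bay centres. Now I'll descend onto the right tab.

Emit:
send_rows(
  hand=[0,0,0,0,0,0,0,0],
  travel=[
    [-0.0016,0.0029,0],
    [0,0,0.03],
    [0,0,0.03],
    [0,0,0.03],
    [0,0,0.025],
    [0,0,0.018],
    [0,0,0.01],
    [0,0,0],
  ],
  twist=[
    [0,0,-0.2],
    [0,0,0],
    [0,0,0],
    [0,0,0],
    [0,0,0],
    [0,0,0],
    [0,0,0],
    [0,0,0],
  ],
)

```text
t: 3.6
tool_pos: [0.5207, 0.0327, 0.0878]
orientation: [-180.0, -0.1, 177.8]
ft_force: [-0.1, -0.0, 0.9]
gripper_width: 0.0854
```

Emit:
send_rows(
  hand=[255,255,255,255,255,255,255,255],
  travel=[
    [0,0,0],
    [0,0,0],
    [0,0,0],
    [0,0,0],
    [0,0,0],
    [0,0,0],
    [0,0,0],
    [0,0,0],
  ],
  twist=[
    [0,0,0],
    [0,0,0],
    [0,0,0],
    [0,0,0],
    [0,0,0],
    [0,0,0],
    [0,0,0],
    [0,0,0],
  ],
)

```text
t: 4.4
tool_pos: [0.5212, 0.0313, 0.0884]
orientation: [-180.0, -0.0, 177.7]
ft_force: [-0.6, -4.8, 4.8]
gripper_width: 0.0091
```

Emit:
send_rows(
  hand=[255,255,255,255,255,255,255,255],
  travel=[
    [0,0,-0.005],
    [0,0,-0.01],
    [0,0,-0.015],
    [0,0,-0.02],
    [0,0,-0.02],
    [0,0,-0.02],
    [0,0,-0.01],
    [0,0,0],
  ],
  twist=[
    [0,0,0],
    [0,0,0],
    [0,0,0],
    [0,0,0],
    [0,0,0],
    [0,0,0],
    [0,0,0],
    [0,0,0],
  ],
)

```text
t: 5.2
tool_pos: [0.5216, 0.032, 0.1895]
orientation: [180.0, 0.1, 177.7]
ft_force: [0.2, -0.4, -6.9]
gripper_width: 0.009
```

Emit:
send_rows(
  hand=[255,255,255,255,255,255,255,255],
  travel=[
    [0,-0.01,0],
    [0.001,-0.02,0],
    [0.001,-0.03,0],
    [0.002,-0.04,0],
    [0.002,-0.04,0],
    [0.002,-0.04,0],
    [0.001,-0.04,0],
    [0.001,-0.04,0],
  ],
  twist=[
    [0,0,0],
    [0,0,0],
    [0,0,0],
    [0,0,0],
    [0,0,0],
    [0,0,0],
    [0,0,0],
    [0,0,0],
  ],
)

```text
t: 6.0
tool_pos: [0.4997, -0.2298, 0.1873]
orientation: [180.0, -0.1, 177.7]
ft_force: [1.7, 0.3, -6.2]
gripper_width: 0.009
```

Emit:
send_rows(
  hand=[255,255,255,255,255,255,255,255],
  travel=[
    [0,-0.03,0],
    [0,-0.015,0],
    [0,-0.0077,0],
    [0,0,0.01],
    [0,0,0.03],
    [0,0,0.03],
    [0,0,0.02],
    [0,0,0.01],
  ],
  twist=[
    [0,0,0],
    [0,0,0],
    [0,0,0],
    [0,0,0],
    [0,0,0],
    [0,0,0],
    [0,0,0],
    [0,0,0],
  ],
)

```text
t: 6.8
tool_pos: [0.4982, -0.2783, 0.0861]
orientation: [179.9, -0.1, 177.8]
ft_force: [0.7, -0.4, -5.5]
gripper_width: 0.0091
```

Emit:
send_rows(
  hand=[255,255],
  travel=[
    [0,0,0.005],
    [0,0,0],
  ],
  twist=[
    [0,0,0],
    [0,0,0],
  ],
)

```text
t: 7.0
tool_pos: [0.4988, -0.2798, 0.0833]
orientation: [180.0, 0.0, 177.7]
ft_force: [1.0, -0.5, -5.5]
gripper_width: 0.0094
```

```bash
python3 - <<'E'
from h import *
print({k:np.round(v,4) for k,v in state().items()})
p=cams.grab_frame("scene"); cv2.imwrite("pics/s2.png",p["pixels"][120:380,120:440])
p=cams.grab_frame("top");C=cloud(p);hsv=cv2.cvtColor(p["pixels"],cv2.COLOR_BGR2HSV)
m=np.zeros((400,640),bool);m[195:245,375:430]=1;m&=(hsv[...,1]>100)&(hsv[...,0]<20)&(hsv[...,2]>50)
P=C[m];P=P[abs(P[:,2]-.006)<.01];print(len(P),P.min(0),P.max(0))
E
```

```text
{'t': np.float64(7.0), 'q': array([ 32.4992,  52.2312, -12.6658,  94.1511,  17.3269,  35.5551,
        98.1555]), 'qd': array([ 0.4774, -1.1122, -0.1204, -0.6386, -0.2221,  0.8415,  0.3291]), 'tau': array([ -0.4909, -95.5493,  -3.0168, -16.5774,   0.0998,  -0.4381,
        -0.0976]), 'tool_pos': array([ 0.4988, -0.2798,  0.0833]), 'orientation': array([1.799911e+02, 5.000000e-04, 1.777357e+02]), 'ft_force': array([ 0.9727, -0.4833, -5.4504]), 'torque': array([-0.0247,  0.0197,  0.0526]), 'gripper_width': np.float64(0.0094)}
337 [ 0.43734368 -0.27397299 -0.00399268] [ 0.56308632 -0.21585955  0.01574004]
```

View pics/s2.png

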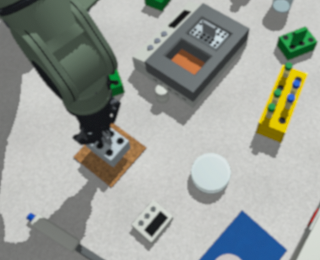

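The block is held level over the mat at crop (110,150). The right bay is empty, showing copper at crop (193,68), and the jar is undisturbed at crop (162,90). Now I'll set the block down gently.

Emit:
send_rows(
  hand=[255,255,255,255,255,255],
  travel=[
    [0,0,0.008],
    [0,0,0.008],
    [0,0,0.004],
    [0,0,0.003],
    [0,0,0.002],
    [0,0,0],
  ],
  twist=[
    [0,0,0],
    [0,0,0],
    [0,0,0],
    [0,0,0],
    [0,0,0],
    [0,0,0],
  ],
)

```text
t: 7.7
tool_pos: [0.4986, -0.2803, 0.0582]
orientation: [-180.0, -0.0, 177.7]
ft_force: [-0.2, 0.1, -4.9]
gripper_width: 0.0095
```

Emit:
send_rows(
  hand=[255,255,255],
  travel=[
    [0,0,0.001],
    [0,0,0.0005],
    [0,0,0],
  ],
  twist=[
    [0,0,0],
    [0,0,0],
    [0,0,0],
  ],
)

```text
t: 8.0
tool_pos: [0.4987, -0.2803, 0.0569]
orientation: [-180.0, 0.0, 177.7]
ft_force: [0.8, -0.2, -5.2]
gripper_width: 0.0092
```

Emit:
send_rows(
  hand=[255,255,255,255],
  travel=[
    [0,0,0.0007],
    [0,0,0.0005],
    [0,0,0.0005],
    [0,0,0],
  ],
  twist=[
    [0,0,0],
    [0,0,0],
    [0,0,0],
    [0,0,0],
  ],
)

```text
t: 8.4
tool_pos: [0.4986, -0.2805, 0.0556]
orientation: [-180.0, 0.0, 177.7]
ft_force: [-4.2, -0.1, 5.2]
gripper_width: 0.009
```

Emit:
send_rows(
  hand=[0,0,0,0,0,0,0,0],
  travel=[
    [0,0,0],
    [0,0,0],
    [0,0,0],
    [0,0,0],
    [0,0,0],
    [0,0,-0.02],
    [0,0,-0.04],
    [0,0,-0.04],
  ],
  twist=[
    [0,0,0],
    [0,0,0],
    [0,0,0],
    [0,0,0],
    [0,0,0],
    [0,0,0],
    [0,0,0],
    [0,0,0],
  ],
)

```text
t: 9.2
tool_pos: [0.4983, -0.2801, 0.1561]
orientation: [180.0, -0.1, 177.7]
ft_force: [0.4, -0.4, 0.4]
gripper_width: 0.0852
```

Emit:
send_rows(
  hand=[0,0,0,0,0,0,0,0],
  travel=[
    [0,0,-0.04],
    [0,0.03,0],
    [-0.001,0.045,0],
    [-0.001,0.045,0],
    [-0.001,0.045,0],
    [-0.001,0.045,0],
    [-0.001,0.045,0],
    [-0.001,0.045,0],
  ],
  twist=[
    [0,0,0],
    [0,0,0],
    [0,0,0],
    [0,0,0],
    [0,0,0],
    [0,0,0],
    [0,0,0],
    [0,0,0],
  ],
)

```text
t: 10.0
tool_pos: [0.5166, 0.021, 0.1952]
orientation: [-180.0, 0.0, 177.7]
ft_force: [1.2, -1.8, -0.1]
gripper_width: 0.0854
```

Emit:
send_rows(
  hand=[0,0,0,0,0],
  travel=[
    [-0.002,0.045,0],
    [-0.002,0.04,0],
    [0,0.02,0],
    [0,0,0],
    [0,0,0],
  ],
  twist=[
    [0,0,0],
    [0,0,0],
    [0,0,0],
    [0,0,0],
    [0,0,0],
  ],
)

```text
t: 10.5
tool_pos: [0.5248, 0.1237, 0.195]
orientation: [-180.0, -0.0, 177.7]
ft_force: [0.4, -1.3, -0.0]
gripper_width: 0.0851
```

```bash
python3 look.py w2; python3 -c "
from h import *
s=state();print(s['tool_pos'],s['orientation'])"
```

```text
[0.5249 0.1231 0.1951] [-179.96   -0.    177.65]
tab 661 c [526.8 125. ] size [ 9.7 40.2] ang 87.53 z 0.118
tab 243 c [622.8 379.8] size [71.  34.9] ang 6.26 z 0.0956
bright 5209 c [435.3  80.9] size [256.   18.7] ang 87.49 z 0.0707
bright 1385 c [526.8 136.1] size [39.3 87.8] ang 86.81 z 0.0803
deck 32200 c [525.3  76.7] size [261.2 160.9] ang 87.36 z 0.0802
deck 5934 c [526.8 125. ] size [64.  91.8] ang 87.39 z 0.0805
[0.52491852 0.12308137 0.19508339] [-1.79962382e+02 -3.55974394e-03  1.77647487e+02]
```

Emit:
send_rows(
  hand=[0,0,0,0,0,0,0],
  travel=[
    [-0.0018,0.0018,0.01],
    [0,0,0.03],
    [0,0,0.03],
    [0,0,0.02],
    [0,0,0.01],
    [0,0,0.007],
    [0,0,0],
  ],
  twist=[
    [0,0,0.2],
    [0,0,0],
    [0,0,0],
    [0,0,0],
    [0,0,0],
    [0,0,0],
    [0,0,0],
  ],
)

```text
t: 11.25
tool_pos: [0.5268, 0.1254, 0.0878]
orientation: [-180.0, -0.0, 177.5]
ft_force: [-0.0, -0.1, 0.9]
gripper_width: 0.0852
```

Emit:
send_rows(
  hand=[255,255,255,255,255,255,255,255],
  travel=[
    [0,0,0],
    [0,0,0],
    [0,0,0],
    [0,0,0],
    [0,0,0],
    [0,0,0],
    [0,0,0],
    [0,0,0],
  ],
  twist=[
    [0,0,0],
    [0,0,0],
    [0,0,0],
    [0,0,0],
    [0,0,0],
    [0,0,0],
    [0,0,0],
    [0,0,0],
  ],
)

```text
t: 12.05
tool_pos: [0.5268, 0.1257, 0.0882]
orientation: [180.0, 0.0, 177.5]
ft_force: [-0.9, 0.4, 2.3]
gripper_width: 0.0089
```

Emit:
send_rows(
  hand=[255,255,255,255,255,255,255,255],
  travel=[
    [0,0,-0.005],
    [0,0,-0.01],
    [0,0,-0.015],
    [0,0,-0.02],
    [0,0,-0.02],
    [0,0,-0.01],
    [0,0,0],
    [0,0,0],
  ],
  twist=[
    [0,0,0],
    [0,0,0],
    [0,0,0],
    [0,0,0],
    [0,0,0],
    [0,0,0],
    [0,0,0],
    [0,0,0],
  ],
)

```text
t: 12.85
tool_pos: [0.5265, 0.1255, 0.1676]
orientation: [-180.0, -0.0, 177.5]
ft_force: [-0.2, -0.5, -5.5]
gripper_width: 0.009
```

Emit:
send_rows(
  hand=[255,255,255,255,255,255,255,255],
  travel=[
    [-0.0006,-0.01,0],
    [0,-0.025,0],
    [0,-0.03,0],
    [0,-0.02,0],
    [0,-0.01,0],
    [0,-0.0007,0],
    [0,0,0],
    [0,0,0],
  ],
  twist=[
    [0,0,0],
    [0,0,0],
    [0,0,0],
    [0,0,0],
    [0,0,0],
    [0,0,0],
    [0,0,0],
    [0,0,0],
  ],
)

```text
t: 13.65
tool_pos: [0.5232, 0.0312, 0.168]
orientation: [180.0, -0.0, 177.6]
ft_force: [1.0, 0.1, -5.2]
gripper_width: 0.0091
```

```bash
python3 look.py w3; python3 -c "
from h import *
s=state();print(s['tool_pos'],s['orientation'])"
```

```text
[0.5232 0.0311 0.168 ] [ 1.7998e+02 -1.0000e-02  1.7757e+02]
bright 6864 c [435.1  81.4] size [257.8  19.5] ang 87.3 z 0.0708
deck 33592 c [525.3  77.4] size [261.7 160.8] ang 87.41 z 0.0803
[0.52316177 0.03108236 0.16802214] [ 1.79982452e+02 -8.62560133e-03  1.77573083e+02]
```

View pics/w3.png

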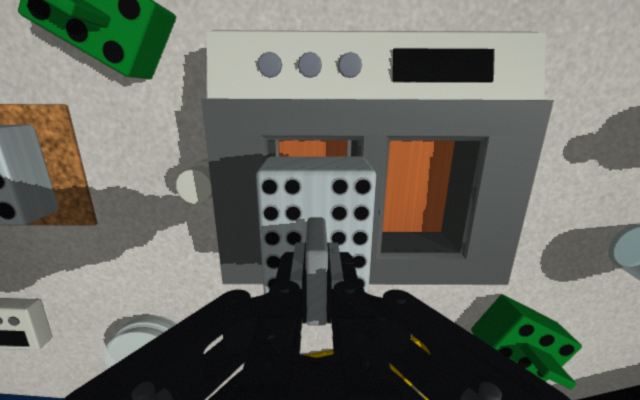

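The small-bore block is held level over the right bay, with its top centred around (316,225). The left bay is empty, showing copper at (420,185), and the large-bore block stands on the mat at the left edge. Next I'll measure the held block against the bay.

```bash
python3 - <<'E'
from h import *
p=cams.grab_frame("wrist"); C=cloud(p); z=C[...,2]
m=(abs(z-.160)<.004)&(abs(C[...,0]-.52)<.1)
n,l,st,_=cv2.connectedComponentsWithStats(m.astype(np.uint8)); k=1+np.argmax(st[1:,4]); m=l==k
P=C[m]; print(len(P),np.median(P[:,2]))
# side edges in heater frame
a=np.deg2rad(-2.55); c=np.array([.5253,.0774]); d=P[:,:2]-c
hx=d@[np.cos(a),np.sin(a)]; hy=d@[-np.sin(a),np.cos(a)]
print("hy",np.percentile(hy,[.5,2,98,99.5])*1000,"hx",np.percentile(hx,[.5,2,98])*1000)
for lo,hi in((-.046,-.035),(-.035,-.02),(-.02,0)):
    q=hy[(hx>lo)&(hx<hi)]; print(lo,len(q),q.min()*1000,q.max()*1000)
print(state()["tool_pos"])
E
```

```text
9820 0.16070736591536172
hy [-77.19727338 -76.2206088  -14.99628763 -14.08912701] hx [-45.83051421 -45.47728034  19.90838105]
-0.046 2607 -77.73450713173229 -13.743730976169125
-0.035 3062 -77.76101864852096 -13.517997882162916
-0.02 2868 -77.59813374996546 -13.617026340596315
[0.52318511 0.03091697 0.16802424]
```

Emit:
send_rows(
  hand=[255,255,255,255,255,255,255,255],
  travel=[
    [0,-0.0022,0],
    [0,0,0.01],
    [0,0,0.015],
    [0,0,0.01],
    [0,0,0.008],
    [0,0,0.008],
    [0,0,0.008],
    [0,0,0],
  ],
  twist=[
    [0,0,0],
    [0,0,0],
    [0,0,0],
    [0,0,0],
    [0,0,0],
    [0,0,0],
    [0,0,0],
    [0,0,0],
  ],
)

```text
t: 14.55
tool_pos: [0.5227, 0.0278, 0.1082]
orientation: [-180.0, -0.1, 177.5]
ft_force: [0.6, 0.4, -5.4]
gripper_width: 0.0089
```

Emit:
send_rows(
  hand=[255,255,255,255,255],
  travel=[
    [0,0,0.006],
    [0,0,0.004],
    [0,0,0.003],
    [0,0,0.002],
    [0,0,0],
  ],
  twist=[
    [0,0,0],
    [0,0,0],
    [0,0,0],
    [0,0,0],
    [0,0,0],
  ],
)

```text
t: 15.05
tool_pos: [0.523, 0.0278, 0.0939]
orientation: [-180.0, -0.0, 177.5]
ft_force: [-0.6, 0.3, -4.0]
gripper_width: 0.0092
```

Entry was clean, with no side force. Pressing home slowly.

Emit:
send_rows(
  hand=[255,255,255,255,255,255],
  travel=[
    [0,0,0.001],
    [0,0,0.001],
    [0,0,0.001],
    [0,0,0.001],
    [0,0,0.001],
    [0,0,0],
  ],
  twist=[
    [0,0,0],
    [0,0,0],
    [0,0,0],
    [0,0,0],
    [0,0,0],
    [0,0,0],
  ],
)

```text
t: 15.65
tool_pos: [0.5232, 0.0278, 0.0891]
orientation: [-180.0, 0.0, 177.5]
ft_force: [0.1, -1.7, -0.3]
gripper_width: 0.0089
```

Emit:
send_rows(
  hand=[255,255],
  travel=[
    [0,0,0.001],
    [0,0,0],
  ],
  twist=[
    [0,0,0],
    [0,0,0],
  ],
)

```text
t: 15.85
tool_pos: [0.5232, 0.0278, 0.088]
orientation: [-180.0, 0.0, 177.5]
ft_force: [0.4, -1.7, -0.5]
gripper_width: 0.0089
```

Emit:
send_rows(
  hand=[255,255,255,255],
  travel=[
    [0,0,0.001],
    [0,0,0.001],
    [0,0,0],
    [0,0,0],
  ],
  twist=[
    [0,0,0],
    [0,0,0],
    [0,0,0],
    [0,0,0],
  ],
)

```text
t: 16.25
tool_pos: [0.5233, 0.0274, 0.0875]
orientation: [-180.0, 0.1, 177.5]
ft_force: [-7.5, -4.7, 35.3]
gripper_width: 0.0089
```

The block is home: force rises sharply at TCP z 0.0875. Releasing and going back to the mat, with a check look on the way.

Emit:
send_rows(
  hand=[255,0,0,0,0,0,0,0],
  travel=[
    [0,0,-0.001],
    [0,0,0],
    [0,0,0],
    [0,0,0],
    [0,0,0],
    [0,0,-0.02],
    [0,0,-0.045],
    [0,0,-0.045],
  ],
  twist=[
    [0,0,0],
    [0,0,0],
    [0,0,0],
    [0,0,0],
    [0,0,0],
    [0,0,0],
    [0,0,0],
    [0,0,0],
  ],
)

```text
t: 17.05
tool_pos: [0.5226, 0.0279, 0.1982]
orientation: [-180.0, -0.1, 177.5]
ft_force: [0.1, -0.3, 0.2]
gripper_width: 0.0856
```

```bash
python3 look.py w4
```

```text
[0.5248 0.0282 0.2049] [179.94   0.4  177.49]
tab 675 c [523.2  28.6] size [ 9.9 40.1] ang 87.59 z 0.118
bright 5247 c [435.5  81.7] size [256.3  18.5] ang 87.18 z 0.0708
bright 1570 c [523.   29.7] size [59.1 88.1] ang 87.12 z 0.0804
deck 31777 c [525.2  77.1] size [261.  160.5] ang 87.34 z 0.0803
deck 5819 c [522.9  28.7] size [64.1 91. ] ang 87.58 z 0.0806
```

Emit:
send_rows(
  hand=[0,0,0,0,0,0,0,0],
  travel=[
    [0,-0.025,0],
    [0.001,-0.04,0],
    [0.002,-0.04,0],
    [0.002,-0.04,0],
    [0.002,-0.04,0],
    [0.002,-0.04,0],
    [0.001,-0.04,0],
    [0.001,-0.03,0],
  ],
  twist=[
    [0,0,0],
    [0,0,0],
    [0,0,0],
    [0,0,0],
    [0,0,0],
    [0,0,0],
    [0,0,0],
    [0,0,0],
  ],
)

```text
t: 17.9
tool_pos: [0.4985, -0.269, 0.1969]
orientation: [-180.0, -0.0, 177.4]
ft_force: [0.0, 0.2, 0.3]
gripper_width: 0.0856
```

Emit:
send_rows(
  hand=[0,0,0],
  travel=[
    [0,-0.0133,0],
    [0,0,0],
    [0,0,0],
  ],
  twist=[
    [0,0,0],
    [0,0,0],
    [0,0,0],
  ],
)

```text
t: 18.2
tool_pos: [0.4989, -0.2784, 0.1971]
orientation: [180.0, 0.0, 177.6]
ft_force: [-0.5, 1.1, -0.3]
gripper_width: 0.0852
```

```bash
python3 - <<'E'
from h import *
p=cams.grab_frame("wrist"); C=cloud(p); z=C[...,2]
s=state(); print(s["tool_pos"],s["orientation"])
for lo,hi in((.075,.095),(.044,.052)):
    m=(z>lo)&(z<hi)&(abs(C[...,0]-.5)<.08)&(abs(C[...,1]+.28)<.08)
    n,l,st,_=cv2.connectedComponentsWithStats(m.astype(np.uint8)); k=1+np.argmax(st[1:,4]); P=C[l==k]
    r=cv2.minAreaRect((P[:,:2]*1000).astype(np.float32)); print(len(P),r,np.median(P[:,2]))
E
```

```text
[ 0.4990572  -0.27810588  0.19714097] [1.79960485e+02 4.65419316e-03 1.77590412e+02]
489 ((499.63641357421875, -279.4142761230469), (9.247042655944824, 39.69829559326172), 87.58014678955078) 0.08599206853956753
4844 ((500.0848693847656, -279.36224365234375), (63.95802307128906, 91.68484497070312), 87.73686981201172) 0.04848685525040039
```

The small-bore block is flush: its top is at 80.6 mm, the same as before the swap. Picking up the large-bore block.

Emit:
send_rows(
  hand=[0,0,0,0,0,0,0,0],
  travel=[
    [-0.0009,-0.0013,0.02],
    [0,0,0.035],
    [0,0,0.035],
    [0,0,0.025],
    [0,0,0.015],
    [0,0,0.01],
    [0,0,0],
    [0,0,0],
  ],
  twist=[
    [0,0,0],
    [0,0,0],
    [0,0,0],
    [0,0,0],
    [0,0,0],
    [0,0,0],
    [0,0,0],
    [0,0,0],
  ],
)

```text
t: 19.05
tool_pos: [0.4999, -0.2807, 0.0578]
orientation: [-180.0, 0.0, 177.5]
ft_force: [0.2, -0.1, 0.3]
gripper_width: 0.0854
```

Emit:
send_rows(
  hand=[255,255,255,255,255,255,255,255],
  travel=[
    [0,0,0],
    [0,0,0],
    [0,0,0],
    [0,0,0],
    [0,0,0],
    [0,0,0],
    [0,0,0],
    [0,0,0],
  ],
  twist=[
    [0,0,0],
    [0,0,0],
    [0,0,0],
    [0,0,0],
    [0,0,0],
    [0,0,0],
    [0,0,0],
    [0,0,0],
  ],
)

```text
t: 19.85
tool_pos: [0.4995, -0.2809, 0.0572]
orientation: [180.0, 0.0, 177.5]
ft_force: [-0.9, 2.2, 5.6]
gripper_width: 0.0089
```

Emit:
send_rows(
  hand=[255,255,255,255,255,255,255,255],
  travel=[
    [0,0,-0.005],
    [0,0,-0.015],
    [0,0,-0.025],
    [0,0,-0.03],
    [0,0,-0.03],
    [0,0,-0.02],
    [0,0,-0.01],
    [0,0,0],
  ],
  twist=[
    [0,0,0],
    [0,0,0],
    [0,0,0],
    [0,0,0],
    [0,0,0],
    [0,0,0],
    [0,0,0],
    [0,0,0],
  ],
)

```text
t: 20.65
tool_pos: [0.4996, -0.2813, 0.1927]
orientation: [-180.0, 0.0, 177.5]
ft_force: [-0.2, -0.1, -5.8]
gripper_width: 0.009
```

Emit:
send_rows(
  hand=[255,255,255,255,255,255,255,255],
  travel=[
    [0,0.01,0],
    [-0.001,0.025,0],
    [-0.001,0.04,0],
    [-0.001,0.04,0],
    [-0.001,0.04,0],
    [-0.001,0.04,0],
    [-0.001,0.04,0],
    [-0.001,0.04,0],
  ],
  twist=[
    [0,0,0],
    [0,0,0],
    [0,0,0],
    [0,0,0],
    [0,0,0],
    [0,0,0],
    [0,0,0],
    [0,0,0],
  ],
)

```text
t: 21.45
tool_pos: [0.5176, -0.0043, 0.191]
orientation: [-180.0, -0.1, 177.5]
ft_force: [0.9, 0.2, -5.2]
gripper_width: 0.0091
```

Emit:
send_rows(
  hand=[255,255,255,255,255,255,255],
  travel=[
    [-0.001,0.04,0],
    [-0.001,0.04,0],
    [-0.001,0.03,0],
    [0,0.015,0],
    [0,0.007,0],
    [0,0,0],
    [0,0,0],
  ],
  twist=[
    [0,0,0],
    [0,0,0],
    [0,0,0],
    [0,0,0],
    [0,0,0],
    [0,0,0],
    [0,0,0],
  ],
)

```text
t: 22.15
tool_pos: [0.5272, 0.1239, 0.1918]
orientation: [-179.9, -0.0, 177.4]
ft_force: [-0.3, 0.2, -6.4]
gripper_width: 0.0089
```

```bash
python3 - <<'E'
from h import *
p=cams.grab_frame("wrist"); C=cloud(p); z=C[...,2]; cv2.imwrite("pics/w5.png",p["pixels"])
s=state(); print(s["tool_pos"],s["orientation"])
m=(abs(z-(s["tool_pos"][2]-.0085))<.004)&(abs(C[...,0]-.52)<.1)
n,l,st,_=cv2.connectedComponentsWithStats(m.astype(np.uint8)); k=1+np.argmax(st[1:,4]); P=C[l==k]
print(len(P),np.median(P[:,2]))
a=np.deg2rad(-2.6); c=np.array([.5252,.0772]); d=P[:,:2]-c
hx=d@[np.cos(a),np.sin(a)]; hy=d@[-np.sin(a),np.cos(a)]
print("hx",np.percentile(hx,[.1,.5,2])*1000)
for lo,hi in((-.046,-.035),(-.035,-.02),(-.02,0)):
    q=hy[(hx>lo)&(hx<hi)]; print(lo,len(q),q.min()*1000,q.max()*1000)
m=(abs(z-.08)<.004)&(p["depth"]>0); n,l,st,_=cv2.connectedComponentsWithStats(m.astype(np.uint8)); k=1+np.argmax(st[1:,4]); print(cv2.minAreaRect((C[l==k][:,:2]*1000).astype(np.float32)))
E
```

```text
[0.52723222 0.12375547 0.19190481] [-1.79950334e+02 -2.10337862e-02  1.77401025e+02]
9626 0.1829430280282287
hx [-45.83533483 -45.63078039 -45.0610543 ]
-0.046 2450 15.83175306636193 79.71746453770075
-0.035 2976 15.764054770829521 79.80995581599198
-0.02 2943 15.748336771629873 79.73558287120173
((524.9348754882812, 76.5862045288086), (261.7099609375, 160.41795349121094), 87.2336654663086)
```

View pics/w5.png

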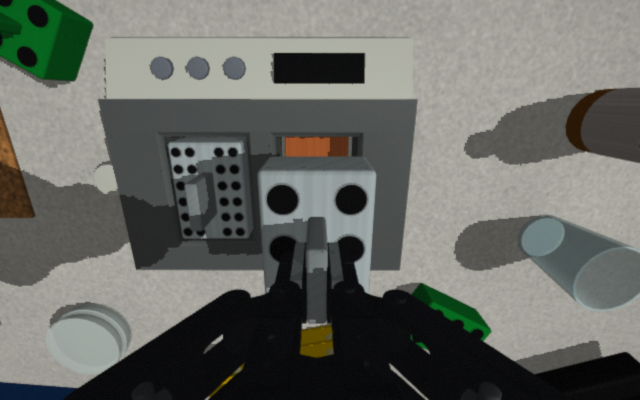

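The large-bore block is over the left bay at (316,225), and the measured lateral offset is 0.3 mm. The small-bore block sits flush in the right bay at (207,188). Lowering.

Emit:
send_rows(
  hand=[255,255,255,255,255,255,255,255],
  travel=[
    [0,0,0.01],
    [0,0,0.02],
    [0,0,0.02],
    [0,0,0.012],
    [0,0,0.008],
    [0,0,0.008],
    [0,0,0.006],
    [0,0,0],
  ],
  twist=[
    [0,0,0],
    [0,0,0],
    [0,0,0],
    [0,0,0],
    [0,0,0],
    [0,0,0],
    [0,0,0],
    [0,0,0],
  ],
)

```text
t: 23.0
tool_pos: [0.5271, 0.1251, 0.1076]
orientation: [-180.0, -0.0, 177.5]
ft_force: [-0.5, -0.5, -5.7]
gripper_width: 0.0094
```

Emit:
send_rows(
  hand=[255,255,255,255,255],
  travel=[
    [0,0,0.005],
    [0,0,0.003],
    [0,0,0.003],
    [0,0,0.002],
    [0,0,0],
  ],
  twist=[
    [0,0,0],
    [0,0,0],
    [0,0,0],
    [0,0,0],
    [0,0,0],
  ],
)

```text
t: 23.5
tool_pos: [0.5272, 0.1251, 0.0949]
orientation: [-180.0, -0.0, 177.5]
ft_force: [-0.1, 0.3, -5.5]
gripper_width: 0.0093
```

Emit:
send_rows(
  hand=[255,255,255,255,255,255,255],
  travel=[
    [0,0,0.001],
    [0,0,0.001],
    [0,0,0.001],
    [0,0,0.001],
    [0,0,0.001],
    [0,0,0.001],
    [0,0,0],
  ],
  twist=[
    [0,0,0],
    [0,0,0],
    [0,0,0],
    [0,0,0],
    [0,0,0],
    [0,0,0],
    [0,0,0],
  ],
)

```text
t: 24.2
tool_pos: [0.5274, 0.1253, 0.0892]
orientation: [180.0, 0.0, 177.5]
ft_force: [-0.8, 0.5, 4.8]
gripper_width: 0.009
```

Emit:
send_rows(
  hand=[255,255,255],
  travel=[
    [0,0,0.0005],
    [0,0,0],
    [0,0,0],
  ],
  twist=[
    [0,0,0],
    [0,0,0],
    [0,0,0],
  ],
)

```text
t: 24.5
tool_pos: [0.5274, 0.1252, 0.0892]
orientation: [180.0, 0.0, 177.5]
ft_force: [-3.9, 0.5, 14.8]
gripper_width: 0.0091
```

Emit:
send_rows(
  hand=[255,255,255,0,0,0,0,0],
  travel=[
    [0,0,0.0003],
    [0,0,0],
    [0,0,-0.0008],
    [0,0,0],
    [0,0,0],
    [0,0,0],
    [0,0,0],
    [0,0,0],
  ],
  twist=[
    [0,0,0],
    [0,0,0],
    [0,0,0],
    [0,0,0],
    [0,0,0],
    [0,0,0],
    [0,0,0],
    [0,0,0],
  ],
)

```text
t: 25.3
tool_pos: [0.5272, 0.1251, 0.089]
orientation: [-180.0, -0.0, 177.5]
ft_force: [0.4, 0.9, 0.5]
gripper_width: 0.0802
```

Emit:
send_rows(
  hand=[0,0,0,0,0,0],
  travel=[
    [0,0,-0.02],
    [0,0,-0.04],
    [0,0,-0.04],
    [0,0,-0.04],
    [0,0,-0.02],
    [0,0,0],
  ],
  twist=[
    [0,0,0],
    [0,0,0],
    [0,0,0],
    [0,0,0],
    [0,0,0],
    [0,0,0],
  ],
)

```text
t: 25.9
tool_pos: [0.5281, 0.1254, 0.2516]
orientation: [179.9, 0.2, 177.5]
ft_force: [-0.5, -0.0, -0.7]
gripper_width: 0.0852
```

```bash
python3 look.py w6; python3 - <<'E'
from h import *
p=cams.grab_frame("top"); cv2.imwrite("pics/top9.png",p["pixels"])
p=cams.grab_frame("scene"); cv2.imwrite("pics/s9.png",p["pixels"])
a=cv2.imread("pics/w6.png"); cv2.imwrite("pics/final.png",np.hstack([cv2.resize(a,(400,250)),cv2.resize(p["pixels"],(400,250))]))
E
```

```text
[0.5275 0.1252 0.2499] [1.7998e+02 1.0000e-01 1.7748e+02]
tab 2719 c [485.4 414.9] size [63.9 36.7] ang 8.75 z 0.111
tab 690 c [523.1  29.1] size [10.2 39.5] ang 87.41 z 0.1172
tab 440 c [527.2 126.4] size [ 9.9 38.9] ang 87.26 z 0.1181
tab 159 c [619.1 377.4] size [30.6 69.7] ang 85.0 z 0.0956
bright 3433 c [433.9  81.5] size [255.7  19.2] ang 87.49 z 0.0706
deck 23191 c [525.4  77. ] size [261.  160.3] ang 87.49 z 0.0802
deck 3957 c [523.3  28.9] size [64.4 91.4] ang 87.53 z 0.0805
deck 4296 c [527.6 126.5] size [64.  91.4] ang 87.47 z 0.0806
```

View pics/final.png

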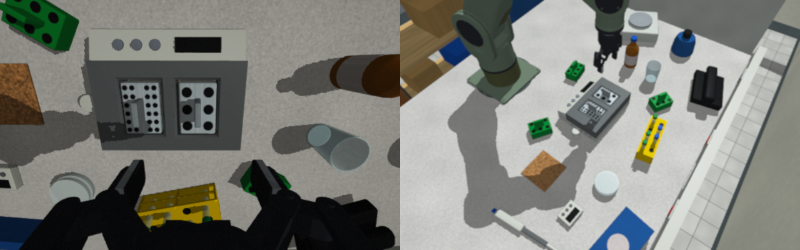

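The final picture shows the small-bore block in the right bay (143,105 in the left half) and the large-bore block in the left bay (198,105). The mat is bare and the other things stand where they were. Both block tops measure 80.5–80.6 mm, as at the start. Handing in.

```bash
python3 -c "
from h import *
print(robot.finish_job())"
```

```text
the job is handed in; nothing more can be done
None
```

I swapped the two blocks and handed the job in at about 26 s of the 72 s limit. The large-bore block went from the right bay to the cork mat and then into the left bay. The small-bore block went from the left bay to the right.

**Last checks:**
- **Flush:** both block tops measure 80.5–80.6 mm by the wrist camera, against 80.2 mm for the deck. That matches the readings before the swap.
- **Position:** both blocks sit within about 1.5 mm of their bay centres.
- **Pressing home:** I pressed each block down until it stopped. The peak wrist reading was 35 N, on the small-bore block, which is more than the 15 N needed but below the limits.
- **Surroundings:** the mat is bare, the gripper is clear, and the other things look unmoved in the final picture. I compared those by eye only and did not measure them.

No check failed.

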